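Find the loose corner of the microscope's isolation plate and shim it

ROBOT

A 6-joint arm with a two-finger parallel gripper is mounted at the origin on the work surface. World frame = base frame: x ahead of the robot, y to its left, z up, the work surface at z = 0. Lengths are in m, angles in degrees, forces in N, time in s.
With the tool pointing down it reaches from about 0.375 to 0.9 m from the base axis. Payload 3.1 kg.
Tool frame: the origin (TCP) lies at the very end of the fingers, on their centre line; the grasp point (between the pads) lies 19 mm behind it (bot.hold_point_z is the z of the grasp point in the tool frame, in m); z points along the fingers, y is the direction in which the jaws open and shut (so a half turn about z gives the same grasp; the last joint's range is limited). The gripper opens to 87 mm and grips with 3 to 60 N. Pads are 19 mm wide; open, the fingers measure 117 mm over their backs; the gripper's body (75 mm by 190 mm) begins 51 mm behind the grasp point.
Start: joints at [55.319, 30.224, 82.088, -0, 67.689, -10.227], TCP at [0.259, 0.569, 0.223] pointing down, gripper open.
Joint ranges: [-176.69, 176.69], [-43.24, 126.21], [12.49, 139.97], [-82, 262], [0, 151.66], [-163.58, 163.58]. Speed limits (degrees/s): [159.86, 159.86, 180, 180, 180, 180].

INTERFACE

Orientations are given as a 3x3 rotation matrix whose columns are the frame's x, y, z axes.
In Python, from rig import bot gives the robot as it stands.
- The arm moves only by the tool servo_tool, never from a script. Its argument "increments" is a list of rows, each a list of 3 entries, a list of its own where there are three numbers: the closure, from 0 (fully open) to 1 (shut), then the shift along the tool's x, y, z in mm, then the turn about the tool's z in degrees. In form: [[claw, [x, y, z], turn], ...]. A call has 1 to 5 rows; each row shifts and turns the commanded pose from where the row before left it, along the tool's axes as they then stand; what a row does not reach is not made up. A row lasts 1/8 s, in which the tool goes at most 62.5 mm and 10.7 degrees, less where a joint would pass 70% of its speed; a pose out of reach is approached as far as the arm can. A call with a gripper value outside its range is refused whole. The fingers move at their own pace and stop on an object; the grip force is fixed at half the most. Time passes only in rows, so rows that do not move let the fingers close. It gives the time, the measured TCP pose, the force and the opening at its end, in the units of the state.
- bot.read_state(): the state, without advancing time (a new reading comes with each control period).
- bot.capture(name): name is "scene" or "side" or "wrist"; returns (picture, depth): 400x640x3 uint8, blue, green, red; 400x640 float32, m along the optical axis (not along the pixel's ray), 0 where there is no reading.
- bot.camera_info(name): a dict with "K" (3x3 intrinsics, pixels), "distortion" ([k1, k2, p1, p2, k3] as OpenCV has them; the pictures are not rectified), "R" (3x3) and "t" (3): a world point X has camera coordinates R X + t; the wrist camera has in their place "mount" (4x4, takes a point from camera to tool coordinates, whose origin is the TCP and whose axes are the flange's). Camera axes: x right, y down, z forward; pixel columns grow to the right and rows downward; lengths in m; the calibration is good to about 2 mm. A picture is of the moment at which its call begins: read the wrist's pose just before it. camera_info takes no time and is no camera call.
- bot.hand_in(): hands the job in, once; it reports no verdict.
Trained networks look in the newest picture that a camera, given by its name, has taken for a name from the list of things; names that differ only in an ending like _2 or _b are one class to them, and where a whole thing is asked for, a point or a joint stands for the part that bears it (a point fixed in the world has none). Each returns a list of dicts, best first, with "p" (0 to 1); they miss things now and then, are a little off and sometimes report something else, mostly with a low value. They report only what shows in the picture. A call takes as long as a camera call.
- bot.find_in(camera, thing): "bbox" ([left, top, right, bottom] in pixels, round what is visible of it).
- bot.trace(camera, thing): "region" (400x640 bool, what is visible of it) and "bbox" ([left, top, right, bottom] in pixels, round what is visible of it).
The state is a dict: "time_s": time; "joint_positions": joint angles; "qvel": joint speeds; "tau": joint torques, N m; "position": TCP position; "tcp_rot": TCP orientation; "force": force on the tool from outside, world axes, zero at the start; "moment": the same for the moment, N m; "opening": opening from 0.0 (shut) to 1.0 (fully open).
Only numpy, scipy, OpenCV 4.12 (cv2) and the standard library are available. Lean on these libraries where they do the work, as an engineer would, in place of code of your own. Each camera call takes 0.05 s, during which the arm holds its last target.

TASK

The microscope is about to go onto this isolation plate, but one corner of the plate gives way. With a fingertip press down on the plate's corners, one after another, until you find the one that rocks; press that corner's hinged shim flat, all the way down, and leave the other three shims up. Then press the same corner again, as firmly as before, to see that it now stays put, and draw clear; nothing is to be gripped or lifted, the plate must not be shoved out of place, and the spirit level and the other things stay where they are.

Things in the scene. Friction and masses are not known exactly. Their poses are not given: they have to be found in the camera images.
- bed: grey painted steel bed of the platform, 190 x 250 x 8 mm, fixed on the bench; origin at the centre of its underside on the bench (z = 0), its x and y axes along its short and long sides; as seen from the robot its -x side is the near side and its +y side the left
- plate: grey aluminium top plate with a grid of small dark holes, 180 (x) x 216 (y) x 12 mm, about 1.3 kg, lying loose and level on four rubber domes that stand on the bed under its corners, one of them gone soft; origin at the centre of its underside, 28 mm above the bench, axes as the bed's; its top is 40 mm above the bench
- level: round bull's-eye spirit level, 38 mm across, 14 mm high, standing loose near the middle of the plate; origin at the centre of its underside
- corner_1 (a point): the near left corner of the plate: the flush screw head on its top face, 78 mm from the plate's centre in x and in y, where to press; 40 mm above the bench. At the loose corner this point gives way under a finger, at most 5.5 mm, reached with about 5 N, and springs back; at a sound corner it hardly moves
- corner_2 (a point): the near right corner of the plate: the flush screw head on its top face, 78 mm from the plate's centre in x and in y, where to press; 40 mm above the bench. At the loose corner this point gives way under a finger, at most 5.5 mm, reached with about 5 N, and springs back; at a sound corner it hardly moves
- corner_3 (a point): the far left corner of the plate: the flush screw head on its top face, 78 mm from the plate's centre in x and in y, where to press; 40 mm above the bench. At the loose corner this point gives way under a finger, at most 5.5 mm, reached with about 5 N, and springs back; at a sound corner it hardly moves
- corner_4 (a point): the far right corner of the plate: the flush screw head on its top face, 78 mm from the plate's centre in x and in y, where to press; 40 mm above the bench. At the loose corner this point gives way under a finger, at most 5.5 mm, reached with about 5 N, and springs back; at a sound corner it hardly moves
- shim_1 (a joint): hinged steel shim beside the near left corner, angle in rad: near 0 its thumb tab stands up about 40 degrees, 0.70 (its stop) is flat. On its inboard end it has a round toe that then stands about 1 mm under the plate's edge, so that it carries a corner that gives way and stays clear of a sound one. Friction holds it at any angle; it takes about 5 to 7 N on the tab to turn it. Its hinge line runs along the bed's x, at 104 mm from the bed's centre in +y, 14 mm above the bench
- tab_1 (a point): point on the upper face of that shim's thumb tab (26 mm wide, 4 mm thick, running from 27 to 63 mm from the hinge line), in the middle of its width and 50 mm from the hinge line, outboard of the plate's +y edge; about 47 mm above the bench when up and 16 mm when flat. Turning flat it also travels about 13 mm outboard (+y of the bed)
- shim_2 (a joint): hinged steel shim beside the near right corner, angle in rad: near 0 its thumb tab stands up about 40 degrees, 0.70 (its stop) is flat. On its inboard end it has a round toe that then stands about 1 mm under the plate's edge, so that it carries a corner that gives way and stays clear of a sound one. Friction holds it at any angle; it takes about 5 to 7 N on the tab to turn it. Its hinge line runs along the bed's x, at 104 mm from the bed's centre in -y, 14 mm above the bench
- tab_2 (a point): point on the upper face of that shim's thumb tab (26 mm wide, 4 mm thick, running from 27 to 63 mm from the hinge line), in the middle of its width and 50 mm from the hinge line, outboard of the plate's -y edge; about 47 mm above the bench when up and 16 mm when flat. Turning flat it also travels about 13 mm outboard (-y of the bed)
- shim_3 (a joint): hinged steel shim beside the far left corner, angle in rad: near 0 its thumb tab stands up about 40 degrees, 0.70 (its stop) is flat. On its inboard end it has a round toe that then stands about 1 mm under the plate's edge, so that it carries a corner that gives way and stays clear of a sound one. Friction holds it at any angle; it takes about 5 to 7 N on the tab to turn it. Its hinge line runs along the bed's x, at 104 mm from the bed's centre in +y, 14 mm above the bench
- tab_3 (a point): point on the upper face of that shim's thumb tab (26 mm wide, 4 mm thick, running from 27 to 63 mm from the hinge line), in the middle of its width and 50 mm from the hinge line, outboard of the plate's +y edge; about 47 mm above the bench when up and 16 mm when flat. Turning flat it also travels about 13 mm outboard (+y of the bed)
- shim_4 (a joint): hinged steel shim beside the far right corner, angle in rad: near 0 its thumb tab stands up about 40 degrees, 0.70 (its stop) is flat. On its inboard end it has a round toe that then stands about 1 mm under the plate's edge, so that it carries a corner that gives way and stays clear of a sound one. Friction holds it at any angle; it takes about 5 to 7 N on the tab to turn it. Its hinge line runs along the bed's x, at 104 mm from the bed's centre in -y, 14 mm above the bench
- tab_4 (a point): point on the upper face of that shim's thumb tab (26 mm wide, 4 mm thick, running from 27 to 63 mm from the hinge line), in the middle of its width and 50 mm from the hinge line, outboard of the plate's -y edge; about 47 mm above the bench when up and 16 mm when flat. Turning flat it also travels about 13 mm outboard (-y of the bed)
- screw_jar: bystander: small closed glass jar, 34 mm across, 45 mm high, loose, standing beside the platform's left side between two shims; origin at its underside
- eyepiece: bystander: black microscope eyepiece, 36 mm across, 46 mm high, loose, standing beside the platform's right side between two shims; origin at its underside
- hex_key: bystander: dark L-shaped hex key, 70 mm long, 6 mm thick, loose, lying just beyond the platform's far side; origin at its underside
- petri: bystander: closed clear dish, 62 mm across, 15 mm high, loose, to the left; origin at its underside
- circuit: bystander: small red-brown circuit board on brass standoffs, 68 x 53 mm, 24 mm high, loose, to the right; origin at its underside

How it is judged (in metres and radians):
On the way, in this order (a step that is already met when the one before it is completed fails the run):
1. a fingertip pressing on the plate makes the loose corner give way by about 3 mm (contact force between the fingers and plate above 1.5 N and z of any of corner_1, corner_2, corner_3, corner_4 in the frame of bed below 0.037 m), for 0.1 s.
2. one shim is pressed flat (above 0.62 rad), the other three still up (((value of joint shim_1 above 0.62 rad and value of joint each of shim_2, shim_3, shim_4 below 0.2 rad) or (value of joint shim_2 above 0.62 rad and value of joint each of shim_1, shim_3, shim_4 below 0.2 rad) or (value of joint shim_3 above 0.62 rad and value of joint each of shim_1, shim_2, shim_4 below 0.2 rad) or (value of joint shim_4 above 0.62 rad and value of joint each of shim_1, shim_2, shim_3 below 0.2 rad))), for 0.1 s.
3. the corner of that shim is pressed by a fingertip, with more than 3 N, within 40 mm of its screw head; the shim bears the load and the corner stays up (((value of joint shim_1 above 0.62 rad and contact force between the fingers and plate above 3 N and horizontal distance between the grasp point and corner_1 below 0.04 m and contact force between shim_1 and plate above 1.5 N and z of corner_1 in the frame of bed above 0.0375 m) or (value of joint shim_2 above 0.62 rad and contact force between the fingers and plate above 3 N and horizontal distance between the grasp point and corner_2 below 0.04 m and contact force between shim_2 and plate above 1.5 N and z of corner_2 in the frame of bed above 0.0375 m) or (value of joint shim_3 above 0.62 rad and contact force between the fingers and plate above 3 N and horizontal distance between the grasp point and corner_3 below 0.04 m and contact force between shim_3 and plate above 1.5 N and z of corner_3 in the frame of bed above 0.0375 m) or (value of joint shim_4 above 0.62 rad and contact force between the fingers and plate above 3 N and horizontal distance between the grasp point and corner_4 below 0.04 m and contact force between shim_4 and plate above 1.5 N and z of corner_4 in the frame of bed above 0.0375 m))), for 0.2 s.
At the end, for the whole second after the job is handed in: One shim, the one at the corner that rocked, lies flat (above 0.62 of 0.70 rad), the other three still stand up (below 0.2 rad); the plate lies still and level (within 0.012 rad) and within 15 mm of where it was, with the spirit level standing on it (((value of joint shim_1 above 0.62 rad and value of joint each of shim_2, shim_3, shim_4 below 0.2 rad) or (value of joint shim_2 above 0.62 rad and value of joint each of shim_1, shim_3, shim_4 below 0.2 rad) or (value of joint shim_3 above 0.62 rad and value of joint each of shim_1, shim_2, shim_4 below 0.2 rad) or (value of joint shim_4 above 0.62 rad and value of joint each of shim_1, shim_2, shim_3 below 0.2 rad)) and angle between plate's own z axis and vertical below 0.012 rad and distance of plate from where it was at the start of the episode below 0.015 m and linear speed of plate below 0.01 m/s and angle between level's own z axis and vertical below 0.03 rad and z of level in the frame of plate above 0.01 m); the robot touches nothing.
It fails at once if a second shim is pressed down (past 0.35 rad) as well ((not (value of joint shim_1 below 0.35 rad) and not (value of joint shim_2 below 0.35 rad)) or (not (value of joint shim_1 below 0.35 rad) and not (value of joint shim_3 below 0.35 rad)) or (not (value of joint shim_1 below 0.35 rad) and not (value of joint shim_4 below 0.35 rad)) or (not (value of joint shim_2 below 0.35 rad) and not (value of joint shim_3 below 0.35 rad)) or (not (value of joint shim_2 below 0.35 rad) and not (value of joint shim_4 below 0.35 rad)) or (not (value of joint shim_3 below 0.35 rad) and not (value of joint shim_4 below 0.35 rad))).
It fails at once if the plate is lifted by more than 8 mm or shoved by more than 20 mm (z of plate in the frame of bed above 0.036 m or distance of plate from where it was at the start of the episode above 0.02 m).
It fails at once if the spirit level is moved by more than 20 mm (distance of level from where it was at the start of the episode above 0.02 m).
It fails at once if another loose thing on the bench is moved by more than 30 mm or lifted (distance of any of screw_jar, eyepiece, hex_key, petri, circuit from where it was at the start of the episode above 0.03 m or height (world z) of any of screw_jar, eyepiece, hex_key, petri, circuit above 0.02 m).
It also fails if it takes over 58 s, if anything falls off the work surface, if the arm or the gripper's body presses on something with over 40 N, if the wrist force passes 120 N, or if a joint passes its speed limit or range.

## Working session

There is one attempt and no reset: what is moved stays moved. The work goes in short steps, Python scripts to look and compute and a tool call to move; the robot and the scene stay as the last step left them, time stands still between calls to the robot, and variables do not carry over. Pictures are saved under pics/ and viewed, and the job is handed in when it is done.

Besides the shell and the picture viewer there is one more tool, called as name(argument=value, ...) on one line, values as JSON. servo_tool: Moves the arm, as the interface text tells. Its arguments: {"type":"object","properties":{"increments":{"type":"array","items":{"type":"array"}}},"required":["increments"]}

```bash
ls; mkdir -p pics; python3 - <<'E'
from rig import bot
import cv2,numpy as np
s=bot.read_state();print(s)
for n in("scene","side","wrist"):
    p,d=bot.capture(n);cv2.imwrite(f"pics/{n}0.png",p);np.save(f"pics/{n}0.npy",d);print(n,bot.camera_info(n))
E
```

```text
pics
{'time_s': 0.0, 'joint_positions': array([ 5.53190260e+01,  3.02793628e+01,  8.21563529e+01, -8.81298908e-04,
        6.76854926e+01, -1.02272816e+01]), 'qvel': array([-0.03699429,  0.00295497,  0.06965571,  0.04967347, -0.0246227 ,
        0.00944207]), 'tau': array([ 5.57727089e-04, -4.40043497e+01, -1.76591492e+01,  6.34181430e-02,
        5.80724515e-02, -1.42510662e-04]), 'position': array([0.2582874 , 0.56834838, 0.22156753]), 'tcp_rot': array([[-9.10298345e-01,  4.13951086e-01, -1.19202139e-03],
       [ 4.13952644e-01,  9.10296740e-01, -1.74772747e-03],
       [ 3.61619500e-04, -2.08439382e-03, -9.99997762e-01]]), 'force': array([ 0.22135104, -0.09034134,  0.0807888 ]), 'moment': array([0.05538218, 0.02721983, 0.02492113]), 'opening': 0.9980172390912644}
scene {'K': array([[431.45080477,   0.        , 315.37574887],
       [  0.        , 431.45080477, 194.57414465],
       [  0.        ,   0.        ,   1.        ]]), 'distortion': array([0.00559237, 0.        , 0.        , 0.        , 0.        ]), 'R': array([[ 0.60769968,  0.79389453, -0.02079828],
       [ 0.45772736
[... 490 characters left out ...]
 0.36292913,  0.77762327, -0.51340481]]), 't': array([-0.50779682,  0.18769692,  0.95137933])}
wrist {'K': array([[286.55374758,   0.        , 315.65716144],
       [  0.        , 286.55374758, 201.10923754],
       [  0.        ,   0.        ,   1.        ]]), 'distortion': array([-0.01537561,  0.        ,  0.        ,  0.        ,  0.        ]), 'mount': array([[-1.14850147e-03, -9.57961233e-01, -2.86895377e-01,
         7.98910845e-02],
       [ 9.99998707e-01, -1.42311985e-03,  7.48682914e-04,
         5.63352534e-04],
       [-1.12549571e-03, -2.86894146e-01,  9.57961629e-01,
        -1.61333023e-01],
       [ 0.00000000e+00,  0.00000000e+00,  0.00000000e+00,
         1.00000000e+00]])}
```

View pics/scene0.png

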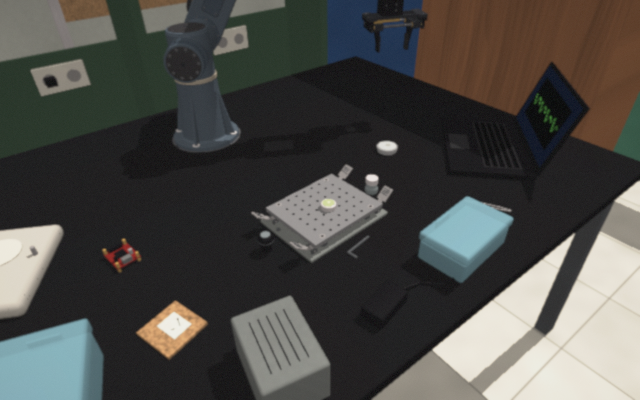

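View pics/side0.png

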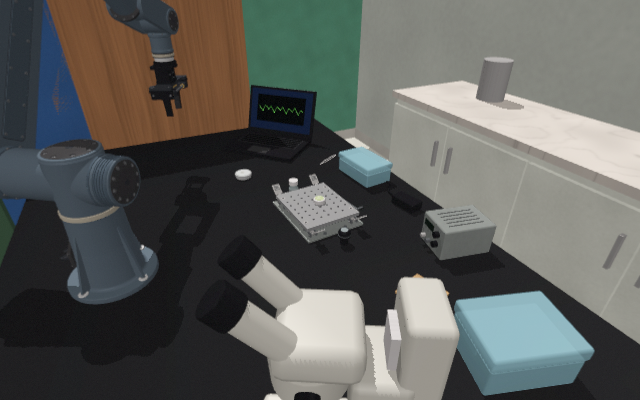

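View pics/wrist0.png

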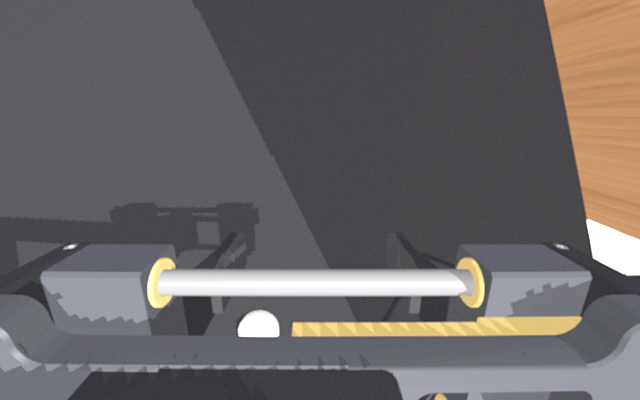

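```bash
cat > h.py <<'E'
from rig import bot
import cv2,numpy as np
def backproj(n,mask,d):
    c=bot.camera_info(n);v,u=np.nonzero(mask&(d>0));z=d[v,u]
    q=cv2.undistortPoints(np.stack([u,v],1).astype(float)[:,None],c["K"],c["distortion"])[:,0]
    P=np.c_[q*z[:,None],z]; return (P-c["t"])@c["R"], np.stack([u,v],1)
def proj(n,X):
    c=bot.camera_info(n);r,_=cv2.Rodrigues(c["R"])
    return cv2.projectPoints(np.atleast_2d(X).astype(float),r,c["t"],c["K"],c["distortion"])[0][:,0]
def ray_at(n,uv,h):
    c=bot.camera_info(n);q=cv2.undistortPoints(np.atleast_2d(uv).astype(float)[:,None],c["K"],c["distortion"])[:,0]
    D=np.c_[q,np.ones(len(q))]@c["R"];o=-c["R"].T@c["t"]
    return o+D*((h-o[2])/D[:,2])[:,None]
E
python3 - <<'E'
from h import *
for n in("scene","side"):
    p,d=bot.capture(n)
    t=bot.trace(n,"plate");print(n,[(x["p"],x["bbox"]) for x in t])
    m=t[0]["region"];X,uv=backproj(n,m,d)
    print(np.median(X,0),np.percentile(X[:,2],[5,50,95]))
    P=ray_at(n,uv,0.04)
    k=np.abs(X[:,2]-.04)<.006
    r=cv2.minAreaRect(P[k][:,:2].astype(np.float32)*1000);print("rect",r,k.sum())
    r=cv2.minAreaRect(X[k][:,:2].astype(np.float32)*1000);print("rect",r)
    for th in("level","screw_jar","eyepiece","shim_1","hex_key"):
        f=bot.trace(n,th)
        for x in f[:5]:
            if x["p"]>.3:
                Y,_=backproj(n,x["region"],d);print(th,round(x["p"],2),x["bbox"],np.round(np.median(Y,0),3))
    q=cv2.resize(p[150:270,220:430],None,fx=3.8,fy=3.8,interpolation=cv2.INTER_CUBIC);cv2.imwrite(f"pics/{n}z.png",q)
E
```

```text
scene [(0.85, [270.0, 171.0, 380.0, 249.1]), (0.24, [257.3, 216.4, 272.4, 218.4])]
[0.59446566 0.01513328 0.04020469] [0.03575856 0.04020469 0.04219969]
rect ((583.9453125, 28.89000701904297), (186.97976684570312, 220.72900390625), 4.102759838104248) 4162
rect ((580.5662841796875, 30.706161499023438), (183.7045135498047, 218.7549591064453), 4.061988353729248)
level 0.73 [379.0, 143.5, 397.5, 154.3] [0.448 0.371 0.017]
level 0.62 [321.0, 196.0, 335.3, 210.6] [0.599 0.03  0.053]
screw_jar 0.55 [364.4, 177.6, 374.1, 192.4] [0.578 0.187 0.031]
eyepiece 0.6 [258.6, 231.8, 276.4, 253.7] [ 0.596 -0.144  0.04 ]
eyepiece 0.57 [265.5, 172.1, 382.6, 249.2] [0.594 0.016 0.04 ]
shim_1 0.67 [268.8, 172.1, 380.8, 248.7] [0.594 0.016 0.04 ]
shim_1 0.43 [252.4, 211.6, 275.7, 219.0] [ 0.523 -0.107  0.04 ]
shim_1 0.42 [340.6, 164.6, 348.1, 177.5] [0.502 0.165 0.041]
shim_1 0.4 [291.0, 243.7, 311.6, 250.5] [ 0.663 -0.101  0.044]
hex_key 0.61 [349.0, 238.9, 367.8, 254.9] [0.706 0.033 0.006]
side [(0.62, [272.6, 185.2, 356.3, 229.9])]
[0.5686912  0.00807958 0.03785087] [0.0318904  0.03785087 0.03993478]
rect ((576.74853515625, 24.409034729003906), (181.95333862304688, 222.37193298339844), 4.047303676605225) 2067
rect ((579.4249267578125, 30.02269744873047), (182.66961669921875, 220.86163330078125), 3.9997963905334473)
level 0.45 [270.4, 184.7, 282.1, 192.6] [0.5   0.164 0.039]
screw_jar 0.66 [286.8, 175.1, 296.9, 192.8] [0.566 0.187 0.031]
eyepiece 0.7 [335.5, 226.9, 349.8, 244.3] [ 0.581 -0.148  0.036]
shim_1 0.53 [273.1, 183.8, 284.1, 194.0] [0.504 0.169 0.036]
shim_1 0.42 [309.4, 174.3, 319.4, 186.2] [0.639 0.171 0.042]
```

View pics/scenez.png

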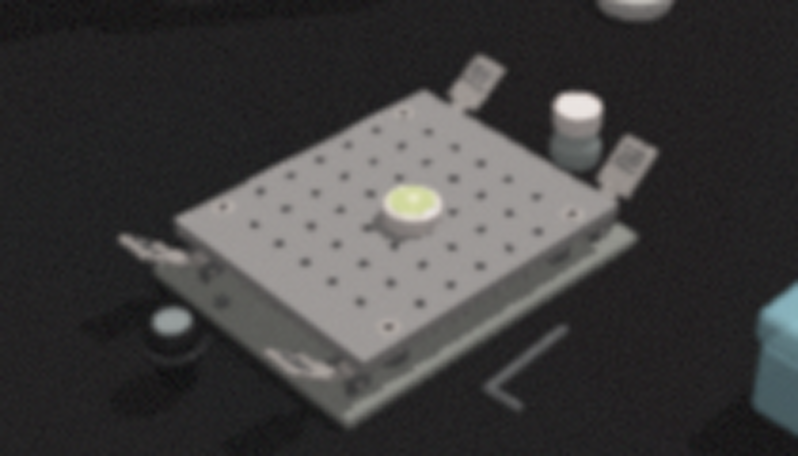

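View pics/sidez.png

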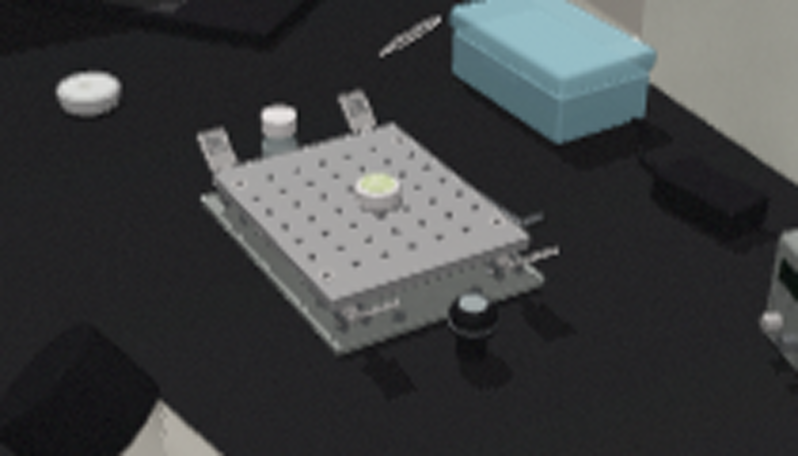

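```bash
python3 - <<'E'
from h import *
C=dict(scene=[(403,113),(224,206),(572,213),(388,326)],side=[(239,182),(326,274),(397,140),(499,221)])
S=[]
for n,z in C.items():
    uv=(np.array(z)+.5)/3.8-.5+[220,150];P=ray_at(n,uv,.04)[:,:2];print(n,np.round(P,4));S.append(P)
P=np.mean(S,0)
L=np.array([(-78,78),(-78,-78),(78,78),(78,-78)])/1000
c=P.mean(0);H=L.T@(P-c);a=np.arctan2(H[0,1]-H[1,0],H[0,0]+H[1,1]);R=np.array([[np.cos(a),-np.sin(a)],[np.sin(a),np.cos(a)]])
print(c,np.degrees(a));F=c+L@R.T;print(F, np.linalg.norm(P-F,axis=1))
s=bot.read_state()
print(s["position"],s["tcp_rot"])
for l in [(-69,0),]: pass
print(R)
T=np.array([(-78,142),(-78,-142),(78,142),(78,-142)])/1000
print(c+T@R.T)
E
```

```text
scene [[ 0.4962  0.1032]
 [ 0.5068 -0.0509]
 [ 0.651   0.1157]
 [ 0.6625 -0.0403]]
side [[ 0.4976  0.1057]
 [ 0.5082 -0.0513]
 [ 0.6504  0.1139]
 [ 0.6646 -0.0421]]
[0.57968116 0.03171892] 4.017449164335402
[[ 0.49640812  0.10406255]
 [ 0.50733752 -0.05155412]
 [ 0.65202479  0.11499196]
 [ 0.66295419 -0.04062471]] [0.00064118 0.00044815 0.00129923 0.00086547]
[0.25868574 0.56894382 0.22260211] [[-9.10297639e-01  4.13954351e-01  5.61884027e-05]
 [ 4.13954354e-01  9.10297637e-01  7.27056581e-05]
 [-2.10513467e-05  8.94432229e-05 -9.99999996e-01]]
[[ 0.99754276 -0.07006027]
 [ 0.07006027  0.99754276]]
[[ 0.49192426  0.16790529]
 [ 0.51182138 -0.11539685]
 [ 0.64754093  0.17883469]
 [ 0.66743805 -0.10446745]]
```

servo_tool(increments=[[1,[0,0,16],10.25],[1,[0,0,16],10.25],[1,[0,0,16],10.25],[1,[0,0,16],10.25],[1,[0,0,16],10.25]])

```text
time_s: 1.48
position: [0.2588, 0.569, 0.1421]
tcp_rot: [[-0.241, 0.97, 0.0], [0.97, 0.241, 0.0], [0.0, 0.0, -1.0]]
force: [0.2, 0.2, 0.0]
opening: 0.517
```

servo_tool(increments=[[1,[0,0,10],10.25],[1,[0,0,0],0],[1,[0,0,0],0]])

```text
time_s: 1.85
position: [0.2589, 0.5693, 0.133]
tcp_rot: [[-0.073, 0.997, 0.0], [0.997, 0.073, 0.001], [0.001, 0.001, -1.0]]
force: [0.6, 0.2, 0.4]
opening: 0.174
```

```bash
cat >> h.py <<'E'
c0=np.array([.57968,.03172]);Rb=np.array([[0.99754276,-0.07006027],[0.07006027,0.99754276]])
def go(bx,by,z=None):
    s=bot.read_state();w=c0+Rb@[bx/1000,by/1000];T=s["tcp_rot"]
    d=np.array([*w,s["position"][2] if z is None else z])-s["position"]
    print("t",s["time_s"],"pos",s["position"].round(4),"bed",((s["position"][:2]-c0)@Rb*1000).round(1),"F",s["force"].round(2),"tool mm",(T.T@d*1000).round(1),"yaw y",np.degrees(np.arctan2(T[1,1],T[0,1])).round(2),"op",round(s["opening"],2))
E
python3 -c "
from h import *
go(-78,78,.08)"
```

```text
t 1.85 pos [0.2589 0.5693 0.133 ] bed [-282.3  558.7] F [0.63 0.16 0.41] tool mm [-481.4  202.8   52.8] yaw y 4.19 op 0.17
```

servo_tool(increments=[[1,[-48,20,0],0],[1,[-48,20,0],0],[1,[-48,20,0],0],[1,[-48,20,0],0],[1,[-48,20,0],0]])

```text
time_s: 2.48
position: [0.3768, 0.3356, 0.1335]
tcp_rot: [[-0.073, 0.997, 0.002], [0.997, 0.073, 0.001], [0.001, 0.002, -1.0]]
force: [1.1, 0.4, 0.8]
opening: 0.003
```

servo_tool(increments=[[1,[-48,20,8],0],[1,[-48,20,8],0],[1,[-48,20,10],0],[1,[-48,20,10],0],[1,[-48,20,10],0]])

```text
time_s: 3.1
position: [0.4938, 0.1026, 0.0872]
tcp_rot: [[-0.072, 0.997, 0.003], [0.997, 0.072, 0.0], [-0.0, 0.003, -1.0]]
force: [0.8, 0.1, 0.1]
opening: 0.002
```

servo_tool(increments=[[1,[0,0,0],0],[1,[0,0,0],0]])

```text
time_s: 3.35
position: [0.4921, 0.1043, 0.087]
tcp_rot: [[-0.071, 0.997, 0.0], [0.997, 0.071, 0.0], [0.0, 0.0, -1.0]]
force: [0.6, -0.1, -0.1]
opening: 0.006
```

```bash
python3 -c "
from h import *
go(-78,78,.045)
for n in ('side','scene'):
    p,d=bot.capture(n);cv2.imwrite(f'pics/{n}1.png',cv2.resize(p[110:270,200:440],None,fx=3.3,fy=3.3,interpolation=cv2.INTER_CUBIC))"
```

```text
t 3.35 pos [0.4921 0.1043 0.087 ] bed [-82.3  78.5] F [ 0.63 -0.06 -0.12] tool mm [-0.5  4.3 42. ] yaw y 4.05 op 0.01
```

View pics/scene1.png

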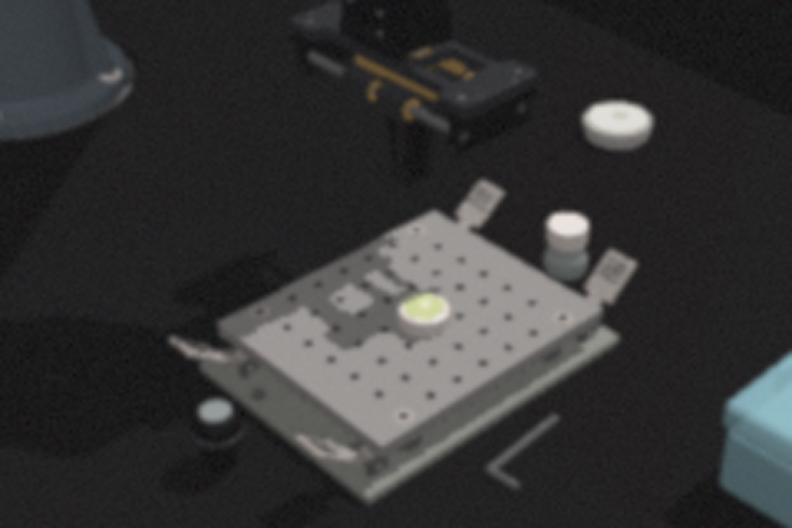

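servo_tool(increments=[[1,[0,4,12],0],[1,[0,0,12],0],[1,[0,0,10],0],[1,[0,0,6],0],[1,[0,0,0],0]])

```text
time_s: 4.08
position: [0.4955, 0.1045, 0.0458]
tcp_rot: [[-0.071, 0.998, -0.002], [0.998, 0.071, 0.0], [0.0, -0.002, -1.0]]
force: [-0.1, 0.1, 0.3]
opening: 0.008
```

servo_tool(increments=[[1,[0,0,0],0],[1,[0,0,1],0],[1,[0,0,1],0],[1,[0,0,1],0],[1,[0,0,1],0]])

```text
time_s: 4.7
position: [0.496, 0.1045, 0.0425]
tcp_rot: [[-0.071, 0.998, 0.0], [0.998, 0.071, -0.0], [-0.0, 0.0, -1.0]]
force: [-0.0, 0.2, 0.4]
opening: 0.007
```

servo_tool(increments=[[1,[0,0,1],0],[1,[0,0,1],0],[1,[0,0,0.5],0],[1,[0,0,0],0]])

```text
time_s: 5.2
position: [0.496, 0.1045, 0.0402]
tcp_rot: [[-0.071, 0.998, -0.0], [0.998, 0.071, -0.0], [-0.0, -0.0, -1.0]]
force: [0.1, -0.6, 1.8]
opening: 0.004
```

Contact at about z = 0.040, as expected. Press on.

servo_tool(increments=[[1,[0,0,0.5],0],[1,[0,0,0.5],0],[1,[0,0,0],0]])

```text
time_s: 5.58
position: [0.496, 0.1046, 0.0399]
tcp_rot: [[-0.071, 0.998, 0.0], [0.998, 0.071, -0.0], [-0.0, 0.0, -1.0]]
force: [-1.4, -0.1, 8.3]
opening: 0.004
```

servo_tool(increments=[[1,[0,0,-6],0],[1,[0,0,-14],0],[1,[-39,0,0],0],[1,[-39,0,0],0],[1,[-39,0,0],0]])

```text
time_s: 6.2
position: [0.5048, -0.0133, 0.0598]
tcp_rot: [[-0.071, 0.997, 0.001], [0.997, 0.071, -0.0], [-0.0, 0.001, -1.0]]
force: [0.8, -0.8, -0.7]
opening: 0.007
```

servo_tool(increments=[[1,[-39,0,0],0],[1,[0,0,8],0],[1,[0,0,8],0],[1,[0,0,0],0],[1,[0,0,0],0]])

```text
time_s: 6.82
position: [0.5068, -0.05, 0.043]
tcp_rot: [[-0.072, 0.997, -0.001], [0.997, 0.072, 0.0], [0.0, -0.001, -1.0]]
force: [-0.7, -0.3, 0.3]
opening: 0.007
```

```bash
python3 -c "
from h import *
go(-78,-78,.040)"
```

```text
t 6.825 pos [ 0.5068 -0.05    0.043 ] bed [-78.5 -76.4] F [-0.73 -0.34  0.32] tool mm [-1.6  0.5  3. ] yaw y 4.14 op 0.01
```

servo_tool(increments=[[1,[0,0,1],0],[1,[0,0,1],0],[1,[0,0,1],0],[1,[0,0,0.5],0],[1,[0,0,0],0]])

```text
time_s: 7.45
position: [0.5071, -0.0511, 0.0399]
tcp_rot: [[-0.07, 0.998, 0.0], [0.998, 0.07, 0.0], [0.0, 0.0, -1.0]]
force: [1.0, 1.6, 4.3]
opening: 0.004
```

servo_tool(increments=[[1,[0,0,0.5],0],[1,[0,0,0],0]])

```text
time_s: 7.7
position: [0.5072, -0.0511, 0.0398]
tcp_rot: [[-0.07, 0.998, 0.001], [0.998, 0.07, -0.0], [-0.0, 0.001, -1.0]]
force: [-0.9, 0.6, 8.6]
opening: 0.003
```

Sound too. On to corner 4 (far right).

servo_tool(increments=[[1,[0,0,-6],0],[1,[0,0,-14],0],[1,[0,39,0],0],[1,[0,39,0],0],[1,[0,39,0],0]])

```text
time_s: 8.32
position: [0.6251, -0.0429, 0.06]
tcp_rot: [[-0.07, 0.998, 0.001], [0.998, 0.07, -0.0], [-0.0, 0.001, -1.0]]
force: [0.1, 0.5, -1.3]
opening: 0.006
```

servo_tool(increments=[[1,[0,39,0],0],[1,[0,0,8],0],[1,[0,0,9],0],[1,[0,0,0],0],[1,[0,0,0],0]])

```text
time_s: 8.95
position: [0.6617, -0.0402, 0.042]
tcp_rot: [[-0.07, 0.998, -0.001], [0.998, 0.07, 0.0], [0.0, -0.001, -1.0]]
force: [-0.9, -0.3, 0.6]
opening: 0.007
```

```bash
python3 -c "
from h import *
go(78,-78,.040)"
```

```text
t 8.95 pos [ 0.6617 -0.0402  0.042 ] bed [ 76.8 -77.4] F [-0.87 -0.26  0.59] tool mm [-0.6  1.2  2. ] yaw y 4.03 op 0.01
```

servo_tool(increments=[[1,[0,0,1],0],[1,[0,0,1],0],[1,[0,0,0.5],0],[1,[0,0,0.5],0],[1,[0,0,0],0]])

```text
time_s: 9.57
position: [0.6627, -0.0402, 0.0393]
tcp_rot: [[-0.071, 0.998, 0.0], [0.998, 0.071, -0.0], [-0.0, 0.0, -1.0]]
force: [-1.6, 0.4, 1.4]
opening: 0.004
```

servo_tool(increments=[[1,[0,0,0.5],0],[1,[0,0,0],0]])

```text
time_s: 9.82
position: [0.6628, -0.0402, 0.0387]
tcp_rot: [[-0.071, 0.998, 0.0], [0.998, 0.071, -0.0], [-0.0, 0.0, -1.0]]
force: [-1.1, -1.1, 1.0]
opening: 0.004
```

Gives way here, so far. Continue down.

servo_tool(increments=[[1,[0,0,1],0],[1,[0,0,1],0],[1,[0,0,0.5],0],[1,[0,0,0],0]])

```text
time_s: 10.32
position: [0.663, -0.0403, 0.0362]
tcp_rot: [[-0.071, 0.998, 0.001], [0.998, 0.071, -0.0], [-0.0, 0.001, -1.0]]
force: [0.1, -1.7, 4.2]
opening: 0.007
```

servo_tool(increments=[[1,[0,0,0.5],0],[1,[0,0,0.5],0],[1,[0,0,0.5],0],[1,[0,0,0],0]])

```text
time_s: 10.82
position: [0.663, -0.0403, 0.0349]
tcp_rot: [[-0.071, 0.998, 0.001], [0.998, 0.071, -0.0], [-0.001, 0.001, -1.0]]
force: [-0.1, -2.2, 5.5]
opening: 0.006
```

servo_tool(increments=[[1,[0,0,-2],0],[1,[0,0,-2],0],[1,[0,0,-4],0],[1,[0,0,-20],0],[1,[0,0,-30],0]])

```text
time_s: 11.45
position: [0.6615, -0.0394, 0.0926]
tcp_rot: [[-0.071, 0.997, -0.003], [0.997, 0.071, 0.001], [0.001, -0.003, -1.0]]
force: [0.5, 0.1, 0.5]
opening: 0.006
```

servo_tool(increments=[[1,[-30,0,0],0],[1,[-30,0,0],0],[1,[0,0,0],0]])

```text
time_s: 11.82
position: [0.6673, -0.1018, 0.0936]
tcp_rot: [[-0.068, 0.998, 0.001], [0.998, 0.068, -0.0], [-0.0, 0.001, -1.0]]
force: [-0.5, 0.8, 0.3]
opening: 0.003
```

```bash
python3 -c "
from h import *
go(70,-142,.060)
c=np.array
for n in ('side','scene'):
    p,d=bot.capture(n)
    o=c([230,150]) if n=='scene' else c([270,170])
    k=7 if n=='scene' else 7
    q=cv2.resize(p[o[1]:o[1]+85,o[0]:o[0]+110],None,fx=k,fy=k,interpolation=cv2.INTER_CUBIC)
    if n=='scene':
        o=c([240,195]);q=cv2.resize(p[195:280,240:350],None,fx=k,fy=k,interpolation=cv2.INTER_CUBIC)
    # expected tab quad for x centre 70
    for xc,col in((70,(0,255,0)),):
        Q=[]
        for dx,r in((-13,27),(13,27),(13,63),(-13,63)):
            a=np.radians(40);b=c([xc+dx,-(104+r*np.cos(a))])/1000
            Q.append([*(c0+Rb@b),.014+r/1000*np.sin(a)+.002])
        uv=(proj(n,c(Q))-o+.5)*k-.5
        cv2.polylines(q,[uv.astype(int)],True,col,1)
    cv2.imwrite(f'pics/{n}2.png',q)
    if n=='scene':np.save('pics/s2.npy',d)
"
```

```text
t 11.825 pos [ 0.6673 -0.1018  0.0936] bed [  78.1 -139.3] F [-0.47  0.78  0.35] tool mm [-2.7 -8.1 33.6] yaw y 3.89 op 0.0
```

View pics/scene2.png

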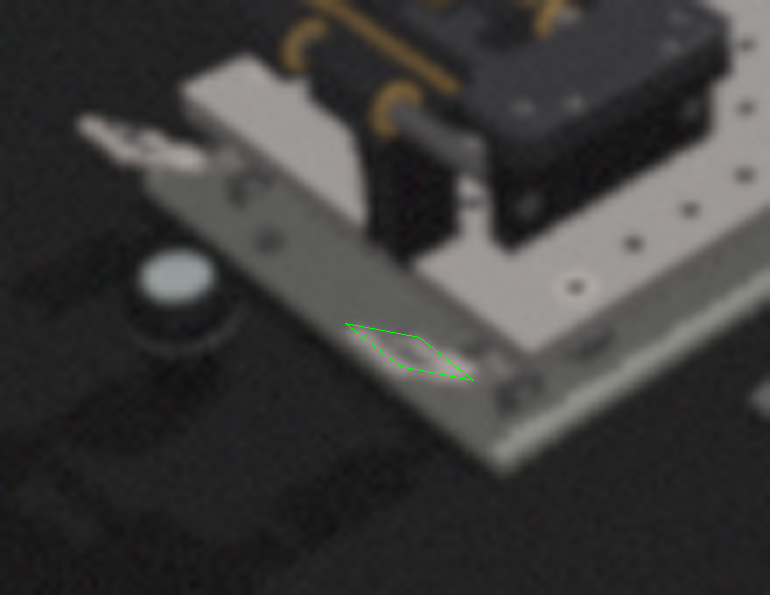

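View pics/side2.png

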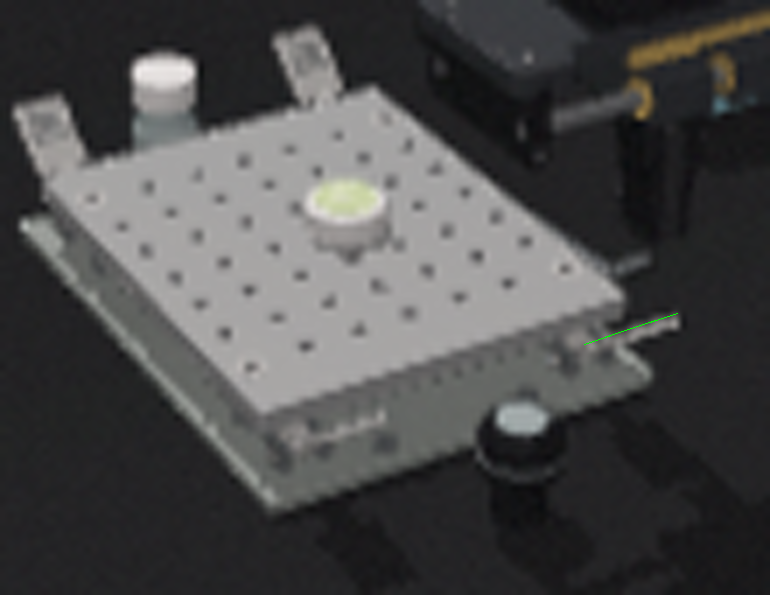

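servo_tool(increments=[[1,[-8,-8,10],0],[1,[0,0,12],0],[1,[0,0,8],0],[1,[0,0,4],0],[1,[0,0,3],0]])

```text
time_s: 12.55
position: [0.6595, -0.1083, 0.0551]
tcp_rot: [[-0.071, 0.997, -0.0], [0.997, 0.071, 0.0], [0.0, -0.0, -1.0]]
force: [0.2, 1.1, 3.4]
opening: 0.004
```

servo_tool(increments=[[1,[0,0,2],0],[1,[0,0,2],0],[1,[0,0,2],0],[1,[0,0,2],0],[1,[0,0,2],0]])

```text
time_s: 13.18
position: [0.6607, -0.112, 0.0481]
tcp_rot: [[-0.072, 0.997, 0.003], [0.997, 0.072, -0.006], [-0.006, 0.003, -1.0]]
force: [-3.6, -7.6, 9.4]
opening: 0.007
```

```bash
python3 -c "
from h import *
go(70,-147,.016)"
```

```text
t 13.175 pos [ 0.6607 -0.112   0.0481] bed [  70.7 -149.1] F [-3.59 -7.6   9.39] tool mm [ 2.3 -0.8 32.1] yaw y 4.12 op 0.01
```

servo_tool(increments=[[1,[-2,0,2],0],[1,[-1.5,0,2],0],[1,[-1.5,0,2],0],[1,[-1,0,2],0],[1,[-1,0,2],0]])

```text
time_s: 13.8
position: [0.6611, -0.1177, 0.0374]
tcp_rot: [[-0.071, 0.997, 0.003], [0.997, 0.071, -0.004], [-0.004, 0.003, -1.0]]
force: [-1.1, -3.8, 5.0]
opening: 0.007
```

```bash
python3 -c "
from h import *
go(70,-155,.016)"
```

```text
t 13.8 pos [ 0.6611 -0.1177  0.0374] bed [  70.8 -154.7] F [-1.05 -3.8   4.96] tool mm [-0.2 -0.8 21.4] yaw y 4.08 op 0.01
```

servo_tool(increments=[[1,[-1,0,2],0],[1,[-1,0,2.5],0],[1,[-0.5,0,2.5],0],[1,[-0.5,0,2.5],0],[1,[-0.5,0,2.5],0]])

```text
time_s: 14.42
position: [0.6614, -0.1208, 0.0249]
tcp_rot: [[-0.071, 0.997, 0.003], [0.997, 0.071, -0.003], [-0.003, 0.003, -1.0]]
force: [-0.7, -3.5, 5.0]
opening: 0.008
```

servo_tool(increments=[[1,[0,0,2],0],[1,[0,0,2],0],[1,[0,0,1],0],[1,[0,0,1],0],[1,[0,0,0],0]])

```text
time_s: 15.05
position: [0.6606, -0.1186, 0.0175]
tcp_rot: [[-0.07, 0.998, 0.001], [0.998, 0.07, 0.0], [0.0, 0.001, -1.0]]
force: [2.0, -1.9, 3.4]
opening: 0.007
```

```bash
python3 -c "
from h import *
go(70,-156,.016)"
```

```text
t 15.05 pos [ 0.6606 -0.1186  0.0175] bed [  70.2 -155.7] F [ 1.96 -1.92  3.38] tool mm [-0.3 -0.2  1.5] yaw y 4.04 op 0.01
```

servo_tool(increments=[[1,[0,0,1],0],[1,[0,0,1],0],[1,[0,0,0.5],0],[1,[0,0,0],0]])

```text
time_s: 15.55
position: [0.6607, -0.1188, 0.0159]
tcp_rot: [[-0.07, 0.998, 0.001], [0.998, 0.07, 0.0], [0.0, 0.001, -1.0]]
force: [1.8, -1.2, 7.7]
opening: 0.001
```

servo_tool(increments=[[1,[0,0,0.5],0],[1,[0,0,0.5],0],[1,[0,0,0],0]])

```text
time_s: 15.92
position: [0.6607, -0.1187, 0.0157]
tcp_rot: [[-0.07, 0.998, 0.001], [0.998, 0.07, 0.0], [0.0, 0.001, -1.0]]
force: [-0.6, -1.4, 12.0]
opening: 0.007
```

servo_tool(increments=[[1,[0,0,-3],0],[1,[0,0,-12],0],[1,[0,0,-30],0],[1,[26,4,-10],0],[1,[52,4,0],0]])

```text
time_s: 16.55
position: [0.6632, -0.0416, 0.0702]
tcp_rot: [[-0.067, 0.998, 0.001], [0.998, 0.067, -0.0], [-0.0, 0.001, -1.0]]
force: [0.5, -0.2, 0.5]
opening: 0.006
```

servo_tool(increments=[[1,[0,0,15],0],[1,[0,0,8],0],[1,[0,0,0],0]])

```text
time_s: 16.92
position: [0.6616, -0.0414, 0.0446]
tcp_rot: [[-0.069, 0.998, -0.003], [0.998, 0.069, 0.001], [0.001, -0.003, -1.0]]
force: [-0.1, -0.4, -0.4]
opening: 0.007
```

```bash
python3 -c "
from h import *
go(78,-78,.040)
k=5
for n,o in (('side',(270,160)),('scene',(240,160))):
    p,d=bot.capture(n)
    cv2.imwrite(f'pics/{n}3.png',cv2.resize(p[o[1]:o[1]+110,o[0]:o[0]+150],None,fx=k,fy=k,interpolation=cv2.INTER_CUBIC))
"
```

```text
t 16.925 pos [ 0.6616 -0.0414  0.0446] bed [ 76.6 -78.7] F [-0.05 -0.45 -0.39] tool mm [0.7 1.4 4.6] yaw y 3.98 op 0.01
```

View pics/scene3.png

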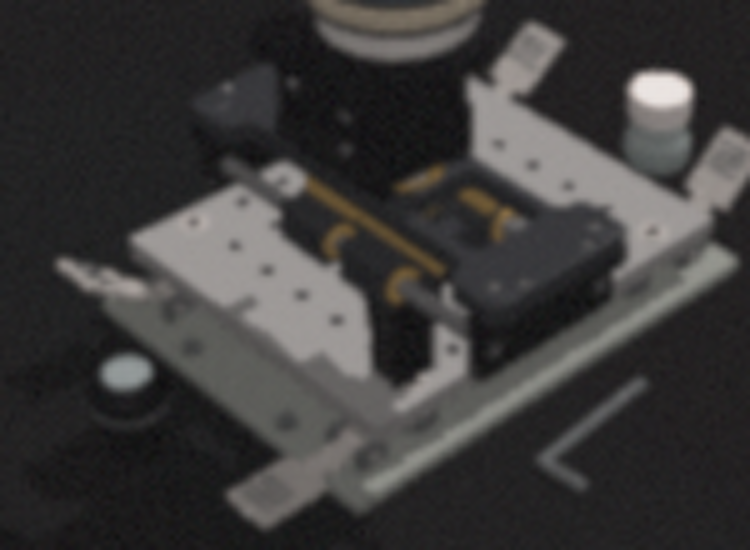

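View pics/side3.png

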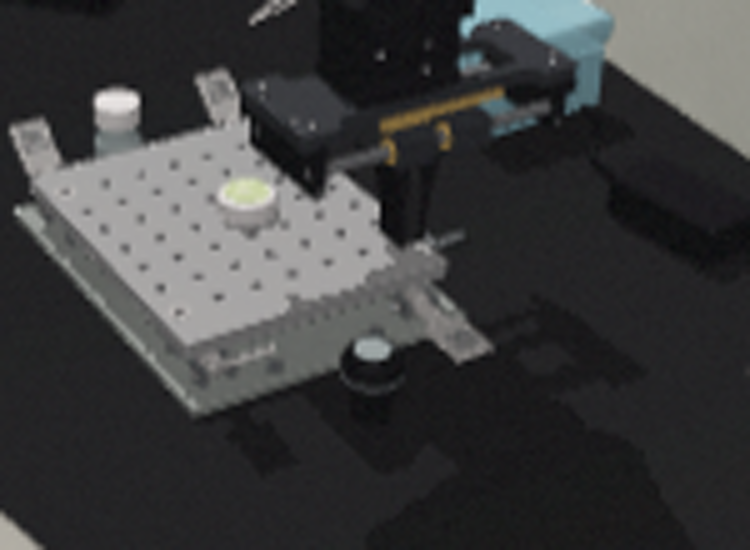

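Shim 4 lies flat at (290,480) in the scene picture; the other three stand up. Now the re-press.

servo_tool(increments=[[1,[0,0,2],0],[1,[0,0,1],0],[1,[0,0,1],0],[1,[0,0,1],0],[1,[0,0,0.5],0]])

```text
time_s: 17.65
position: [0.6626, -0.0405, 0.0405]
tcp_rot: [[-0.071, 0.997, -0.0], [0.997, 0.071, -0.0], [0.0, -0.0, -1.0]]
force: [0.6, -0.9, -0.5]
opening: 0.006
```

servo_tool(increments=[[1,[0,0,0.5],0],[1,[0,0,0.5],0],[1,[0,0,0],0]])

```text
time_s: 18.02
position: [0.6627, -0.0405, 0.0397]
tcp_rot: [[-0.071, 0.998, 0.0], [0.998, 0.071, 0.0], [0.0, 0.0, -1.0]]
force: [-0.8, -0.0, 1.5]
opening: 0.004
```

servo_tool(increments=[[1,[0,0,0.5],0],[1,[0,0,0.5],0],[1,[0,0,0.5],0],[1,[0,0,0],0]])

```text
time_s: 18.52
position: [0.6628, -0.0406, 0.039]
tcp_rot: [[-0.071, 0.998, 0.0], [0.998, 0.071, -0.0], [-0.0, 0.0, -1.0]]
force: [-1.4, 0.1, 5.7]
opening: 0.004
```

servo_tool(increments=[[1,[0,0,0.4],0],[1,[0,0,0],0],[1,[0,0,0],0],[1,[0,0,0],0]])

```text
time_s: 19.02
position: [0.6628, -0.0406, 0.0389]
tcp_rot: [[-0.071, 0.997, 0.0], [0.997, 0.071, -0.0], [-0.0, 0.0, -1.0]]
force: [-2.2, 0.6, 7.9]
opening: 0.004
```

servo_tool(increments=[[1,[0,0,0],0],[1,[0,0,0],0],[1,[0,0,0],0]])

```text
time_s: 19.4
position: [0.6628, -0.0406, 0.0389]
tcp_rot: [[-0.071, 0.998, 0.0], [0.998, 0.071, -0.0], [-0.0, 0.0, -1.0]]
force: [-1.6, 0.2, 7.9]
opening: 0.005
```

Holds at 38.9 mm under 7.9 N. Draw clear upward.

servo_tool(increments=[[1,[0,0,-2],0],[1,[0,0,-8],0],[1,[0,0,-30],0],[1,[0,0,-40],0],[1,[0,0,-40],0]])

```text
time_s: 20.02
position: [0.6626, -0.0406, 0.1586]
tcp_rot: [[-0.071, 0.998, -0.0], [0.998, 0.071, 0.0], [0.0, -0.0, -1.0]]
force: [0.8, 0.0, -0.5]
opening: 0.007
```

servo_tool(increments=[[1,[-40,0,-40],0],[1,[-40,0,-20],0],[1,[0,0,0],0],[1,[0,0,0],0],[1,[0,0,0],0]])

```text
time_s: 20.65
position: [0.6675, -0.1189, 0.2163]
tcp_rot: [[-0.072, 0.997, -0.003], [0.997, 0.072, 0.001], [0.002, -0.003, -1.0]]
force: [-0.8, -0.2, -0.2]
opening: 0.002
```

```bash
python3 -c "
from h import *
go(78,-78,.040)
k=5
L=np.array([(-78,78),(-78,-78),(78,78),(78,-78)])/1000
for n,o in (('side',(270,160)),('scene',(240,160))):
    p,d=bot.capture(n)
    q=cv2.resize(p[o[1]:o[1]+110,o[0]:o[0]+150],None,fx=k,fy=k,interpolation=cv2.INTER_CUBIC)
    for u in (proj(n,np.c_[c0+L@Rb.T,[.04]*4])-o+.5)*k-.5: cv2.circle(q,tuple(map(int,u)),12,(0,255,0),1)
    cv2.imwrite(f'pics/{n}4.png',q)
"
```

```text
t 20.65 pos [ 0.6675 -0.1189  0.2163] bed [  77.  -156.4] F [-0.82 -0.15 -0.18] tool mm [ 78.2   1.6 176.4] yaw y 4.11 op 0.0
```

View pics/scene4.png

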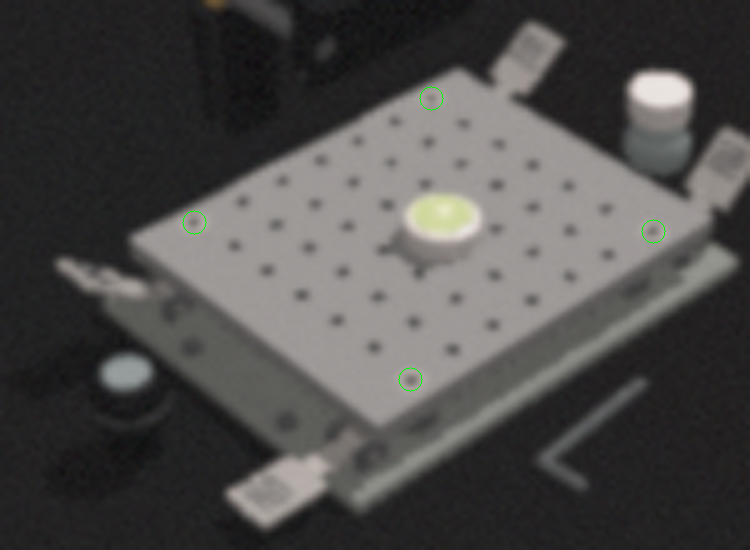

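View pics/side4.png

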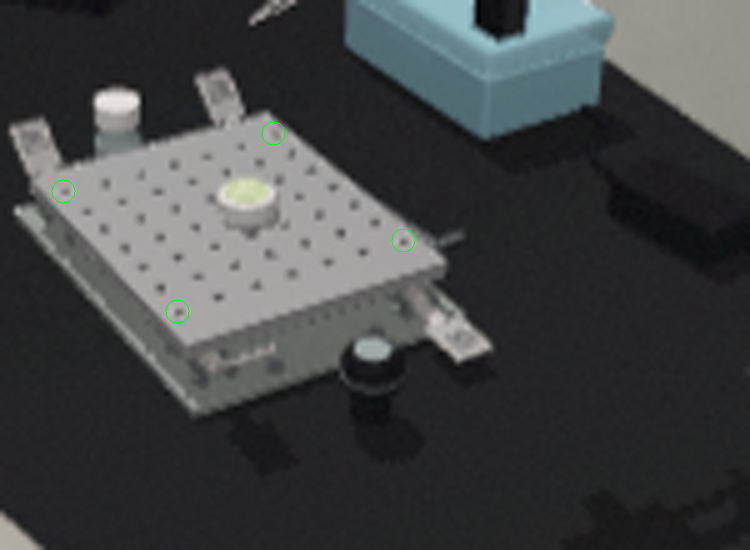

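The screw heads sit in their original circles, for example (410,379) in the scene picture. Shim 4 is flat at (285,490), the other three are up, and the level, jar, eyepiece and hex key haven't moved.

```bash
python3 -c "
from rig import bot
print(bot.hand_in())"
```

```text
the job is handed in; nothing more can be done
None
```

The far right corner (corner 4) was the one that rocked. Its shim is now pressed flat, the corner stays up when pressed, and the job is handed in at about 21 s.

- **Finding the loose corner:** The two near corners held at about 40 mm under 8 to 9 N. Corner 4 sank about 5 mm, to z = 34.9 mm, under 5.5 N. I did not press corner 3, because corner 4 had already shown itself.
- **Shim:** I pressed shim 4 down to its stop. The fingertip ended at z = 15.7 mm under 12 N, against about 16 mm expected for flat.
- **Re-press:** Corner 4 sank only about 1 mm, to 38.9 mm, under 7.9 N held for about half a second.
- **Last look:** In both camera views the other three shims are up. The plate's screw heads are where they started, and the level, jar, eyepiece and hex key look unmoved. I did not look again at the petri dish or circuit board, but the arm passed well clear of both. The arm is clear, with the fingertip 0.216 m above the bench, and no check failed or disagreed.

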